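# Lift the lid of the square lever bin and ease it shut

## Robot

A 7-joint arm with a two-finger parallel gripper is mounted at the origin on a cart in front of the work surface, level with it; the furniture and walls round the work are solid. World frame = base frame: x ahead of the robot, y to its left, z up, the work surface at z = 0. Lengths are in m, angles in rad, forces in N, time in s.
With the tool pointing down it reaches from about 0.425 to 0.925 m from the base axis. Payload 6.8 kg.
Tool frame: the origin (TCP) lies at the very end of the fingers, on their centre line; the grasp point (between the pads) lies r.grip_depth behind it (r.grip_depth is the distance from the TCP to the grasp point, in m); z points along the fingers, x is the direction in which the jaws open and shut, and the axes are right-handed (so a half turn about z gives the same grasp; the last joint's range is limited). The gripper opens to 85 mm and grips with 20 to 120 N. Pads are 22 mm wide; open, the fingers measure 114 mm over their backs; the gripper's body (76 mm by 85 mm) begins 54 mm behind the grasp point. The pads swing forward as they close: fully open they stand 13 mm farther back than shut.
Start: joints at [1.049, 0.477, 0.022, 1.555, -0.011, 1.109, -0.083], TCP at [0.271, -0.618, 0.196] pointing down, gripper open.
Joint ranges: [-2.96, 2.96], [-0.34, 2.1], [-1.41, 1.46], [0.24, 2.44], [-1.37, 4.51], [0.17, 1.92], [-2.96, 2.96]. Speed limits (rad/s): [2.39, 2.39, 3.14, 3.14, 3.14, 3.14, 3.14].

## Interface

Orientations are given as a rotation vector (axis times angle).
In Python, from bench import readout, grab_frame, workorder, r gives the robot as it stands.
- The arm moves only by the shell command python3 -m handwheel 'ROWS' [FORCE]. ROWS is text: rows parted by semicolons, each of 7 numbers parted by spaces: the shift along the tool's x, y, z in mm, then the turn, a rotation vector about the tool's x, y, z in degrees, then the finger opening in mm, from 0 to 85.4. A call has 1 to 12 rows; each row is the pose to reach, as a shift and turn from the pose commanded when the call began, along the tool's axes at that moment; what a row does not reach only later rows make up. A row lasts 1/8 s, in which the tool goes at most 62.5 mm and 10.7 degrees, less where a joint would pass 70% of its speed; a pose out of reach is approached as far as the arm can. A call with a gripper value outside its range is refused whole. The fingers move at their own pace and stop on an object; FORCE is the grip in N (left out, the last holds). Time passes only in rows, so rows that repeat a pose let the fingers close. It gives the time, the measured TCP pose, the force and the opening at its end, in the units of the state.
- readout.get_obs(): the state, without advancing time (a new reading comes with each control period).
- grab_frame(name): name is "scene" or "top" or "wrist"; returns a dict with "pixels" (420x560x3 uint8, red, green, blue), "fx", "fy", "cx", "cy" (pixels), "rvec" (rotation vector, rad) and "tvec" (3), from world to camera coordinates, as OpenCV has them. Camera axes: x right, y down, z forward; pixel columns grow to the right and rows downward; lengths in m; the calibration is good to about 2 mm. A picture is of the moment at which its call begins. There is no depth.
- workorder.hand_in(): hands the job in, once; it reports no verdict.
The state is a dict: "clock": time; "joints": joint angles; "qvel": joint speeds; "tau": joint torques, N m; "tcp_pos": TCP position; "orientation": TCP orientation; "contact_force": force on the tool from outside, world axes, zero at the start; "moment": the same for the moment, N m; "grip_width": finger opening in m.
Only numpy, scipy, OpenCV 4.12 (cv2) and the standard library are available. Lean on these libraries where they do the work, as an engineer would, in place of code of your own. Each camera call takes 0.05 s, during which the arm holds its last target.

## Task

Show me whether the square lever bin on the chest is empty: press the paddle at its front down all the way with the fingertips so that its lid rises fully, and hold it there for about a second. Then ease the paddle slowly back up under the fingers until the lid is shut - don't let it slip off or the lid slams - and let go of it. Leave the taller round bin shut.

Things in the scene. Friction and masses are not known exactly. Their poses are not given: they have to be found in the camera images.
- square_bin: the low lever bin: square steel box 120 x 120 mm, 110 mm high (120 with its flat lid), fixed on the chest top. Origin at the centre of its underside; its front (-x) faces the robot, turned by up to 0.2 rad. A flat steel lever comes out of its front; the paddle's centre is 145 mm in front of the origin.
- square_bin_paddle: paddle to press: black ribbed rubber pad on a steel plate, 46 (x) by 62 (y) mm, at the lever's end. Origin at the centre of its underside, z up; pressed surface 10 mm above it. At rest it slopes 0.15 rad (robot's side higher), origin 66 mm above the chest; it sinks 37 mm, nearly straight down, to a stop. It pushes back with about 9 N at rest, 11 N at the stop, and flies up if let go.
- square_bin_lid (a joint): angle of the square bin's lid on its rear hinge, rad: 0 shut, 1.2 fully up. It follows the paddle by about 0.032 rad per mm. Slams if the paddle comes up in much less than a second.
- round_bin_lid (a joint): lid angle of the other lever bin, to be left alone, rad: 0 shut, 1.2 fully up. That bin is a taller steel drum, 120 mm in diameter, 155 mm high (174 with its domed lid), with the same kind of lever and paddle. The bins stand side by side, either one on the left.

How it is judged:
By the outcome, as a careful person would: the job done as asked, in the order asked, and still so for the second after the job is handed in, with the robot touching nothing.
It also fails if it takes over 38 s, if anything falls off the work surface, if the arm or the gripper's body presses on something with over 40 N, if the wrist force passes 120 N, or if a joint passes its speed limit or range.

## Working session

There is one attempt and no reset: what is moved stays moved. The work goes in short steps, Python scripts to look and compute and a shell command to move; the robot and the scene stay as the last step left them, time stands still between calls to the robot, and variables do not carry over. Pictures are saved under pics/ and viewed, and the job is handed in when it is done.

```bash
mkdir -p pics; ls; python3 - <<'E'
from bench import readout, grab_frame, workorder, r
import cv2
o=readout.get_obs()
for k in o: print(k,o[k])
print(r.grip_depth)
for n in("scene","top","wrist"):
    f=grab_frame(n); cv2.imwrite(f"pics/{n}0.png",f["pixels"][:,:,::-1]); print(n,f["fx"],f["cx"],f["cy"],f["rvec"],f["tvec"])
E
```

```text
pics
clock 0.0
joints [ 1.04888302  0.47780025  0.02231651  1.55647993 -0.01152031  1.1093181
 -0.08312094]
qvel [ 2.51108690e-04 -6.57671205e-04 -1.55015399e-03 -4.26980961e-04
  4.72055559e-04 -4.11599584e-05 -5.24230397e-04]
tau [ 6.31164075e-04 -5.96456158e+01  1.60808511e+00 -2.81197536e+01
  1.24850386e-02  9.50689602e-03  7.26166263e-06]
tcp_pos [ 0.27114554 -0.61740248  0.19511321]
orientation [-2.62964835e+00  1.71717630e+00  2.56090023e-03]
contact_force [ 0.33037323 -0.65076944  0.18623332]
moment [-0.00371717 -0.0602767   0.0326938 ]
grip_width 0.08526679578936085
0.0187
scene 544.1455714895552 283.3753603730803 208.42264459611377 [ 0.04219827 -2.87420142  1.20008856] [0.61040048 0.1857742  1.01073734]
top 403.9682034311573 274.183495193293 204.07386680832798 [ 2.13155682 -2.1036753   0.19236893] [-0.16780224  0.59444269  0.8729556 ]
wrist 302.997986890755 277.1271166177099 211.9384621563143 [-2.42202125  1.58176869  0.22996579] [-0.67398815 -0.03731407  0.37842361]
```

View pics/scene0.png

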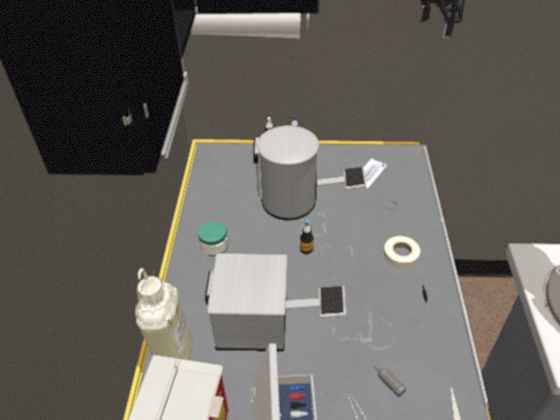

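View pics/top0.png

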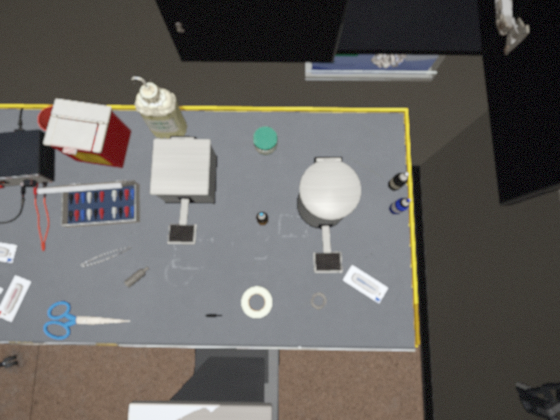

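View pics/wrist0.png

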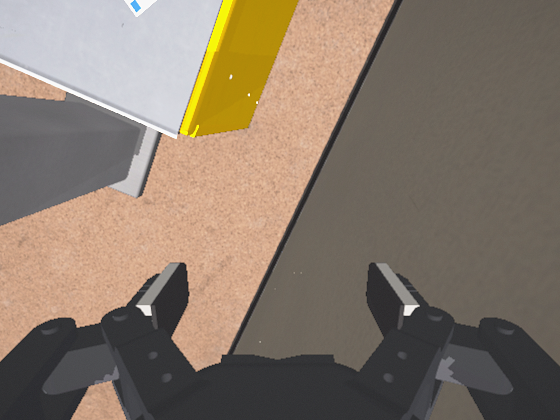

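The square bin is on the robot's left. Its paddle is near (181,233) in the top view and (332,300) in the scene view. The round bin's paddle is near (327,262) in the top view. I'll enlarge both views next.

```bash
python3 - <<'E'
import cv2
a=cv2.imread("pics/top0.png")[130:260,130:250]; cv2.imwrite("pics/topc.png",cv2.resize(a,None,fx=4.5,fy=4.5,interpolation=cv2.INTER_CUBIC))
a=cv2.imread("pics/scene0.png")[245:355,200:360]; cv2.imwrite("pics/scenec.png",cv2.resize(a,None,fx=5,fy=5,interpolation=cv2.INTER_CUBIC))
E
```

```text
(no output)
```

View pics/topc.png

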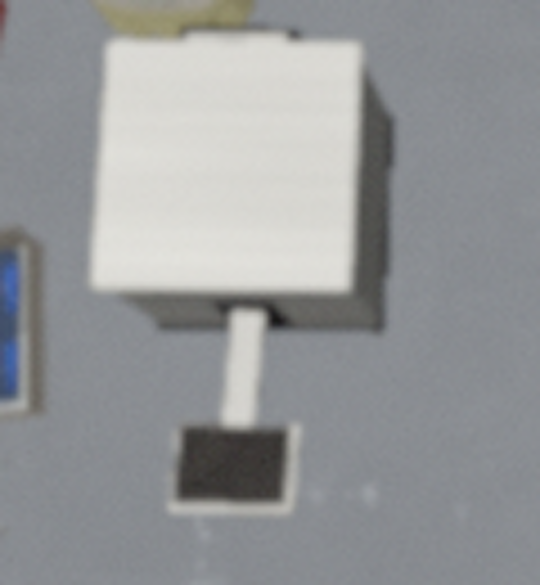

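View pics/scenec.png

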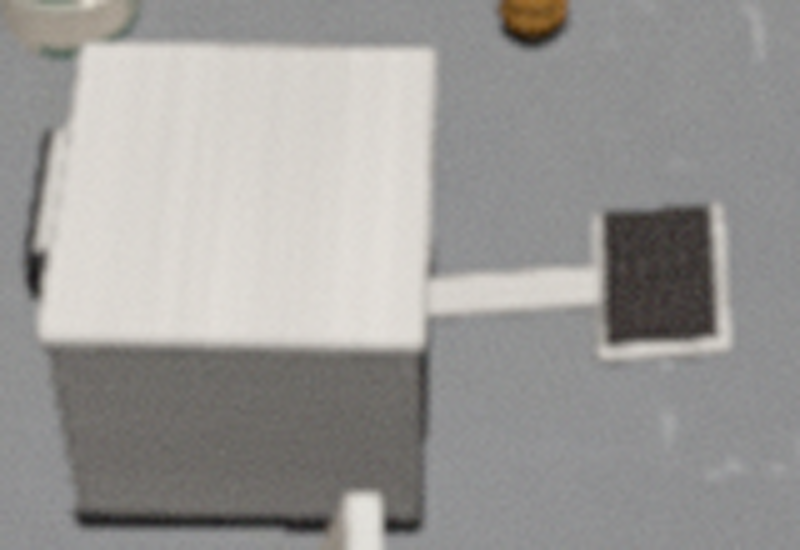

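```bash
cat > h.py <<'E'
import numpy as np,cv2
from bench import readout, grab_frame
def cam(n):
    f=grab_frame(n);K=np.array([[f["fx"],0,f["cx"]],[0,f["fy"],f["cy"]],[0,0,1]]);R=cv2.Rodrigues(np.array(f["rvec"],float))[0];t=np.array(f["tvec"],float).reshape(3,1);return f["pixels"],K,R,t
def plane(c,uv,z):
    _,K,R,t=c;d=R.T@np.linalg.inv(K)@np.array([uv[0],uv[1],1.]);o=(-R.T@t).ravel();return o+d*(z-o[2])/d[2]
def tri(c1,p1,c2,p2):
    P=[c[1]@np.hstack([c[2],c[3]]) for c in(c1,c2)]
    X=cv2.triangulatePoints(P[0],P[1],np.array(p1,float).reshape(2,1),np.array(p2,float).reshape(2,1)).ravel();return X[:3]/X[3]
E
python3 - <<'E'
from h import *
T=cam("top");S=cam("scene")
tp=lambda x,y:(x/4.5+130-.4,y/4.5+130-.4); sc=lambda x,y:(x/5+200-.4,y/5+245-.4)
np.set_printoptions(precision=4,suppress=True)
print("pad tri",tri(T,tp(231,465),S,sc(661,275)),"z76",plane(T,tp(231,465),.076),plane(S,sc(661,275),.076))
# order: rear-left, rear-right, front-right, front-left
a=np.array([plane(T,tp(*p),.12) for p in[(106,40),(362,42),(352,292),(90,290)]])
b=np.array([plane(S,sc(*p),.12) for p in[(38,345),(82,44),(435,48),(424,347)]])
for q in(a,b):
    c=q.mean(0);l=q-c; d=(q[0]+q[1]-q[2]-q[3])/2;print(q[:,:2],"c",c,"yaw",np.arctan2(d[1],d[0]),np.hypot(d[0],d[1]))
    y=np.arctan2(d[1],d[0]);print("pad pred",c-.145*np.array([np.cos(y),np.sin(y),0]))
R=cv2.Rodrigues(readout.get_obs()["orientation"])[0];print(R)
E
```

```text
pad tri [0.5244 0.0467 0.0742] z76 [0.5249 0.0462 0.076 ] [0.5242 0.048  0.076 ]
[[ 0.7287  0.1092]
 [ 0.7291 -0.0169]
 [ 0.6035 -0.0176]
 [ 0.603   0.108 ]] c [0.6661 0.0457 0.12  ] yaw 0.007719656036341475 0.12568426449976727
pad pred [0.5211 0.0446 0.12  ]
[[ 0.7274  0.1122]
 [ 0.7289 -0.0145]
 [ 0.604  -0.0155]
 [ 0.6036  0.1098]] c [0.666 0.048 0.12 ] yaw 0.013863713094269111 0.12431234709347866
pad pred [0.521 0.046 0.12 ]
[[ 0.4021 -0.9156 -0.0004]
 [-0.9156 -0.4021  0.0007]
 [-0.0008  0.0001 -1.    ]]
```

```bash
python3 - <<'E'
from h import *
np.set_printoptions(precision=4,suppress=True)
o=readout.get_obs();R=cv2.Rodrigues(o["orientation"])[0]
W=cam("wrist");print("cam in tool",R.T@((-W[2].T@W[3]).ravel()-o["tcp_pos"]))
print("shift tool mm",1000*R.T@(np.array([.522,.047,.17])-o["tcp_pos"]), "mid",1000*R.T@(np.array([.44,-.29,.2])-o["tcp_pos"]))
T=cam("top")
print("round pad",plane(T,(327,262),.076),"drum",plane(T,(330,188),.17))
x=R[:,0];print("yaw x deg",np.degrees(np.arctan2(x[1],x[0])))
E
```

```text
cam in tool [-0.0003 -0.0713 -0.1776]
shift tool mm [-507.863  -496.8333   26.0642] mid [-232.2947 -286.2564   -4.1426]
round pad [ 0.4652 -0.2774  0.076 ] drum [ 0.6092 -0.2737  0.17  ]
yaw x deg -66.2927971157061
```

```bash
python3 -m handwheel '-15 -15 0 0 0 0 0;-45 -45 -3 0 0 0 0;-85 -85 -5 0 0 0 0;-127 -125 -5 0 0 0 0;-168 -165 -5 0 0 0 0;-208 -204 -5 0 0 0 0;-249 -244 -5 0 0 0 0;-290 -284 -5 0 0 0 0;-330 -323 -5 0 0 0 0;-371 -363 -5 0 0 0 0;-410 -401 0 0 0 0 0;-445 -435 5 0 0 0 0' 20; python3 - <<'E'
from h import *
np.set_printoptions(precision=4,suppress=True)
o=readout.get_obs();R=cv2.Rodrigues(o["orientation"])[0]
print(o["clock"],o["tcp_pos"],o["grip_width"],"shift",1000*R.T@(np.array([.522,.047,.13])-o["tcp_pos"]))
E
```

```text
clock: 1.85
tcp_pos: [0.4914, -0.0338, 0.1914]
orientation: [-2.63, 1.717, -0.001]
contact_force: [0.2, -0.9, 0.8]
grip_width: 0.0002
1.85 [ 0.4914 -0.0338  0.1914] 0.00015206793245587334 shift [-61.6439 -60.4217  61.4067]
```

```bash
python3 -m handwheel '-25 -25 5 0 0 5 0;-48 -48 20 0 0 12 0;-60 -59 37 0 0 19 0;-63 -62 52 0 0 24 0;-63 -62 60 0 0 24 0;-63 -62 60 0 0 24 0' ; python3 - <<'E'
from h import *
np.set_printoptions(precision=4,suppress=True)
o=readout.get_obs();R=cv2.Rodrigues(o["orientation"])[0];print(R,o["tcp_pos"])
for n in("scene","wrist","top"): cv2.imwrite(f"pics/{n}1.png",cam(n)[0][:,:,::-1])
E
```

```text
clock: 2.6
tcp_pos: [0.5218, 0.0464, 0.1308]
orientation: [2.216, -2.225, -0.001]
contact_force: [0.3, 0.4, 0.5]
grip_width: 0.0
[[-0.0039 -1.     -0.001 ]
 [-1.      0.0039 -0.0004]
 [ 0.0004  0.001  -1.    ]] [0.5218 0.0464 0.1308]
```

View pics/scene1.png

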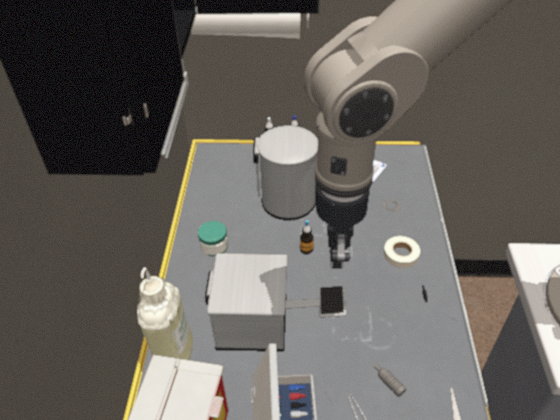

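View pics/wrist1.png

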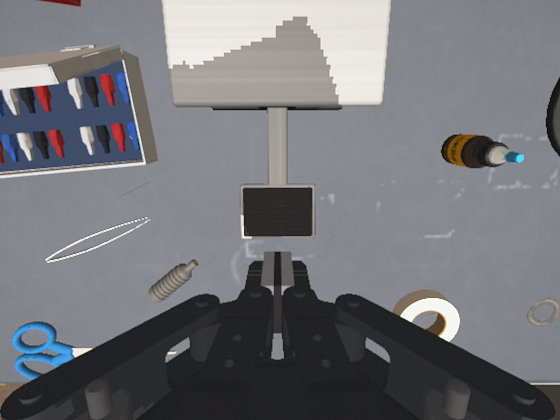

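Fingertip (278,255) and paddle (278,211) line up in the wrist view, and the triangulated centre agrees. I'll go down to contact next.

```bash
python3 -m handwheel '0 0 15 0 0 0 0;0 0 32 0 0 0 0;0 0 43 0 0 0 0;0 0 48 0 0 0 0;0 0 52 0 0 0 0;0 0 56 0 0 0 0;0 0 60 0 0 0 0;0 0 64 0 0 0 0' ; python3 - <<'E'
from h import *
for n in("scene","wrist"): cv2.imwrite(f"pics/{n}2.png",cam(n)[0][:,:,::-1])
E
```

```text
clock: 3.75
tcp_pos: [0.5224, 0.0469, 0.067]
orientation: [-2.216, 2.227, -0.0]
contact_force: [0.9, 0.4, -0.6]
grip_width: 0.0001
```

View pics/scene2.png

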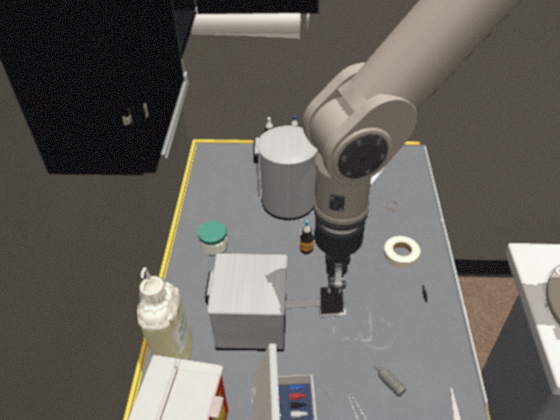

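View pics/wrist2.png

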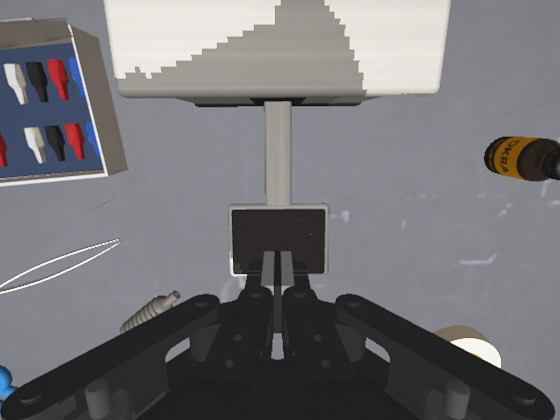

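Measured TCP z is 67 mm, but there is no contact force yet. I'll check the paddle's height from its known width in the wrist view before going on.

```bash
python3 - <<'E'
from h import *
np.set_printoptions(precision=4,suppress=True)
W=cam("wrist");o=readout.get_obs()
print(o["clock"],o["tcp_pos"],o["contact_force"],o["tau"])
p=W[1]@(W[2]@o["tcp_pos"].reshape(3,1)+W[3]);print("tcp px",(p[:2]/p[2]).ravel())
for z in(.05,.055,.06,.065,.07,.075):
    q=[plane(W,u,z) for u in((230.5,205),(328,204.5),(327,275),(232,275))]
    print(z,np.linalg.norm(q[0]-q[1]),np.linalg.norm(q[2]-q[3]),np.linalg.norm(q[0]-q[3]),np.mean(q,0))
a=W[0][180:320,200:360,::-1]; cv2.imwrite("pics/wc2.png",cv2.resize(a,None,fx=4,fy=4,interpolation=cv2.INTER_CUBIC))
S=cam("scene");a=S[0][240:340,200:360,::-1]; cv2.imwrite("pics/sc2.png",cv2.resize(a,None,fx=5,fy=5,interpolation=cv2.INTER_CUBIC))
E
```

```text
3.9 [0.5221 0.0469 0.0669] [-0.0976 -0.6098  0.1905] [ -0.014  -47.8088  -2.2816 -20.7271   0.0198  -0.023   -0.0099]
tcp px [276.9717 240.5592]
0.05 0.06473888355024038 0.06768453435669339 0.05165891921730304 [0.5149 0.0453 0.05  ]
0.055 0.06307281754487541 0.06594266153472646 0.05032946828361412 [0.5169 0.0453 0.055 ]
0.06 0.061406751539510446 0.06420078871275957 0.049000017349925255 [0.5189 0.0453 0.06  ]
0.065 0.059740685534145486 0.062458915890792666 0.04767056641623633 [0.5209 0.0454 0.065 ]
0.07 0.05807461952878052 0.06071704306882576 0.04634111548254741 [0.5229 0.0454 0.07  ]
0.075 0.05640855352341557 0.05897517024685886 0.045011664548858535 [0.525  0.0454 0.075 ]
```

View pics/wc2.png

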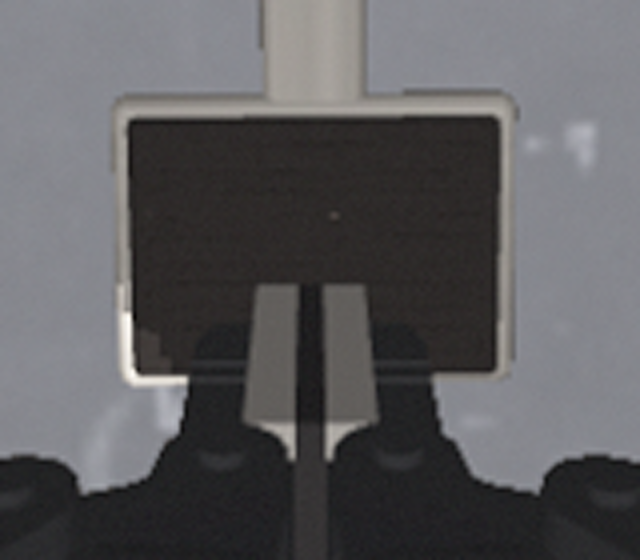

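View pics/sc2.png

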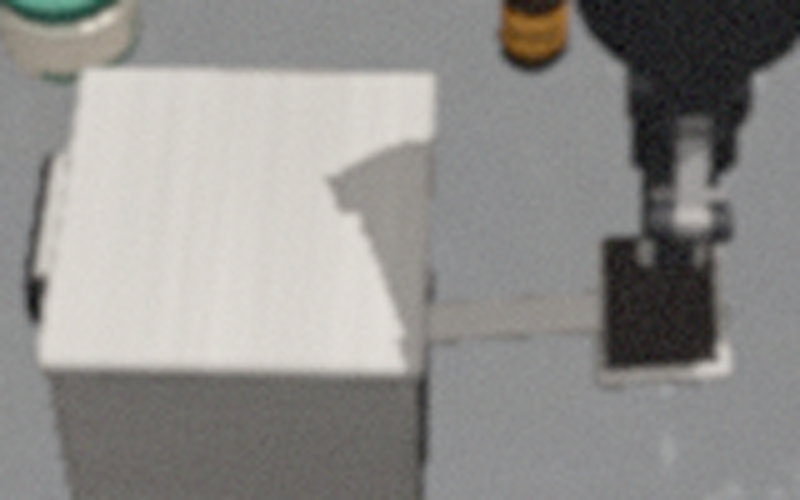

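No contact yet. The visible finger ends project below the TCP pixel (row 251 against 240), so the real tips sit a few mm higher. I'll continue in small steps and watch the force.

```bash
python3 -m handwheel '0 0 3 0 0 0 0;0 0 6 0 0 0 0;0 0 8 0 0 0 0;0 0 8 0 0 0 0'; python3 - <<'E'
from h import *
cv2.imwrite("pics/wc3.png",cam("wrist")[0][:,:,::-1])
E
```

```text
clock: 4.45
tcp_pos: [0.5221, 0.0469, 0.0589]
orientation: [2.216, -2.227, -0.0]
contact_force: [-0.0, 0.2, -0.5]
grip_width: 0.0001
```

View pics/wc3.png

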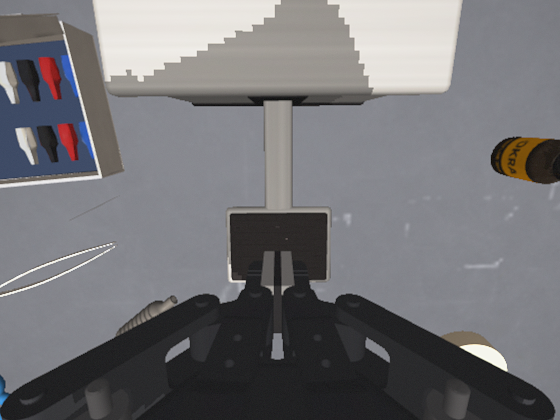

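```bash
python3 -m handwheel '0 0 3 0 0 0 0;0 0 5 0 0 0 0;0 0 5 0 0 0 0'; python3 - <<'E'
from h import *
cv2.imwrite("pics/wc4.png",cv2.resize(cam("wrist")[0][180:320,200:360,::-1],None,fx=4,fy=4))
cv2.imwrite("pics/s4.png",cv2.resize(cam("scene")[0][220:340,260:400,::-1],None,fx=5,fy=5,interpolation=cv2.INTER_CUBIC))
E
```

```text
clock: 4.88
tcp_pos: [0.5221, 0.0469, 0.0539]
orientation: [2.216, -2.227, -0.0]
contact_force: [-0.0, 0.7, -0.8]
grip_width: 0.0005
```

View pics/wc4.png

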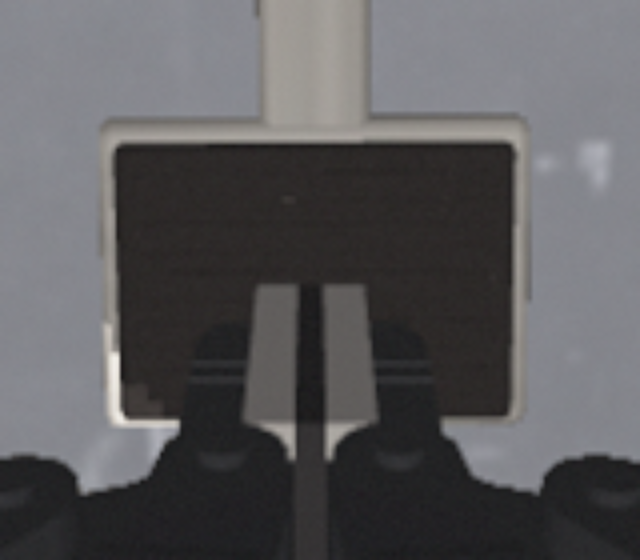

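View pics/s4.png

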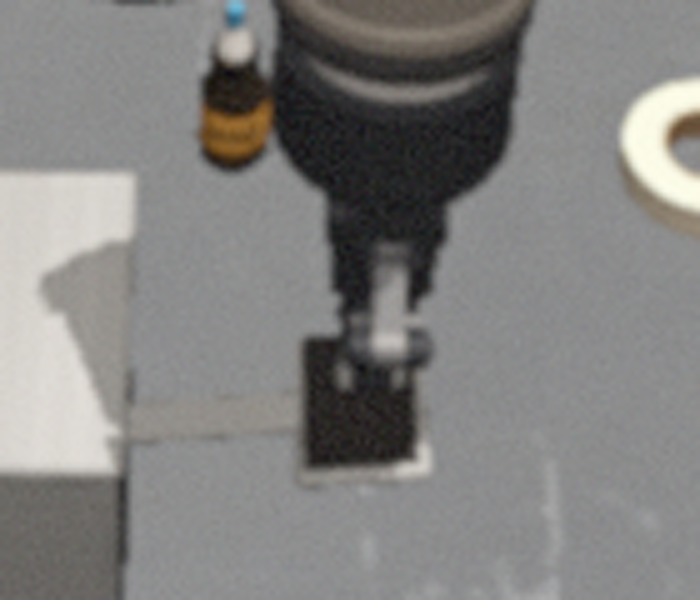

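```bash
python3 - <<'E'
from h import *
np.set_printoptions(precision=4,suppress=True)
S=cam("scene");W=cam("wrist");o=readout.get_obs();R=cv2.Rodrigues(o["orientation"])[0]
for z in(.0539,.06,.066,.072,.078,.085):
  l=[]
  for c in(S,W):
    for dy in(-.011,.011):
      X=o["tcp_pos"]*1;X[2]=z;X=X+R[:,1]*dy
      p=c[1]@(c[2]@X.reshape(3,1)+c[3]);l+=list((p[:2]/p[2]).ravel())
  l=np.array(l);print(z,"scene",l[:4],"crop",(l[:4]-[260,220]*2)*5,"wrist crop",(l[4:]-[200,180]*2)*4)
# wrist optical axis in tool
print(R.T@W[2].T)
T=cam("top");cv2.imwrite("pics/t5.png",cv2.resize(T[0][190:260,140:230,::-1],None,fx=7,fy=7,interpolation=cv2.INTER_CUBIC))
E
```

```text
0.0539 scene [326.0092 306.3986 338.5399 306.7152] crop [330.0461 431.9928 392.6996 433.5761] wrist crop [308.0252 175.5449 308.078  305.9608]
0.06 scene [326.1517 304.3642 338.7389 304.6804] crop [330.7584 421.8208 393.6944 423.4022] wrist crop [308.0477 188.5868 308.1014 322.6305]
0.066 scene [326.2931 302.3452 338.9363 302.6611] crop [331.4653 411.726  394.6816 413.3054] wrist crop [308.0713 202.2609 308.1258 340.0712]
0.072 scene [326.4357 300.3082 339.1355 300.6237] crop [332.1785 401.5412 395.6776 403.1185] wrist crop [308.0965 216.8596 308.1519 358.6495]
0.078 scene [326.5796 298.253  339.3365 298.568 ] crop [332.8981 391.2651 396.6826 392.8402] wrist crop [308.1234 232.4799 308.1797 378.4806]
0.085 scene [326.7492 295.8319 339.5733 296.1464] crop [333.7458 379.1593 397.8665 380.7318] wrist crop [308.1574 252.1439 308.2147 403.3761]
[[ 1.     -0.0005  0.0008]
 [ 0.0003  0.9591  0.2829]
 [-0.0009 -0.2829  0.9591]]
```

View pics/t5.png

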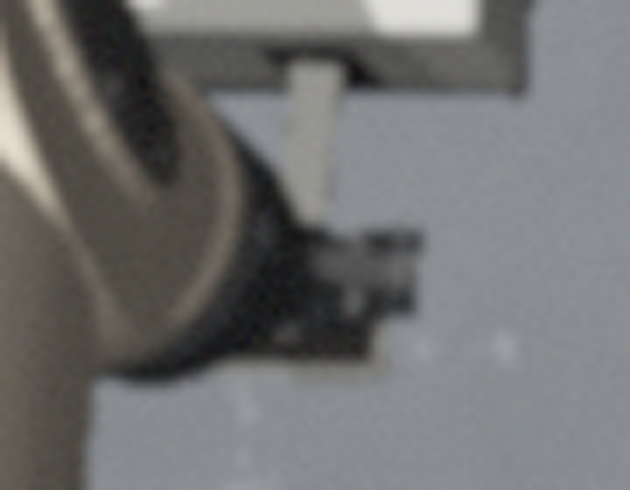

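Scene and wrist views both put the visible tips near z≈0.078, above the TCP reading, so contact should be close. I'll keep going in small steps.

```bash
python3 -m handwheel '0 0 2 0 0 0 0;0 0 4 0 0 0 0;0 0 4 0 0 0 0'; python3 -m handwheel '0 0 2 0 0 0 0;0 0 4 0 0 0 0;0 0 4 0 0 0 0'; python3 - <<'E'
from h import *
cv2.imwrite("pics/wc5.png",cv2.resize(cam("wrist")[0][180:320,200:360,::-1],None,fx=4,fy=4))
cv2.imwrite("pics/s5.png",cv2.resize(cam("scene")[0][220:340,260:400,::-1],None,fx=5,fy=5,interpolation=cv2.INTER_CUBIC))
E
```

```text
clock: 5.5
tcp_pos: [0.522, 0.0469, 0.0499]
orientation: [2.216, -2.227, -0.0]
contact_force: [0.4, -0.4, -1.3]
grip_width: 0.0
clock: 5.88
tcp_pos: [0.5221, 0.0469, 0.0459]
orientation: [2.216, -2.227, -0.0]
contact_force: [-0.1, 0.3, 0.4]
grip_width: -0.0001
```

View pics/wc5.png

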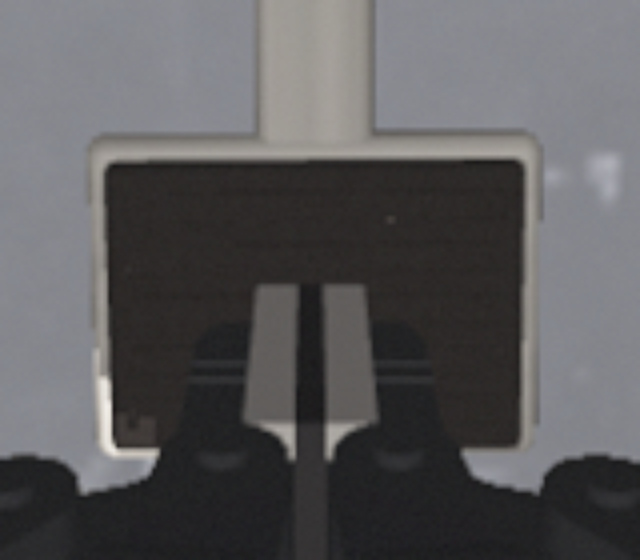

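View pics/s5.png

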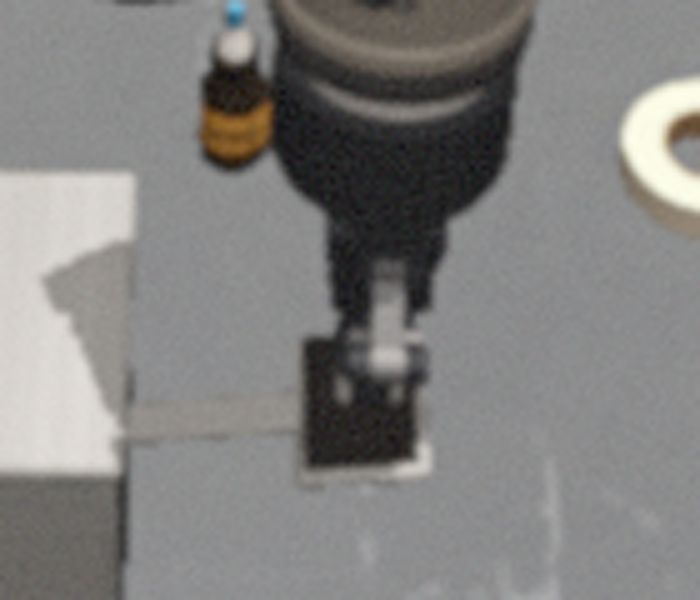

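```bash
python3 -m handwheel '0 0 2 0 0 0 0;0 0 4 0 0 0 0;0 0 4 0 0 0 0'; python3 -m handwheel '0 0 2 0 0 0 0;0 0 4 0 0 0 0;0 0 4 0 0 0 0'; python3 - <<'E'
from h import *
cv2.imwrite("pics/wc6.png",cv2.resize(cam("wrist")[0][180:320,200:360,::-1],None,fx=4,fy=4))
cv2.imwrite("pics/s6.png",cv2.resize(cam("scene")[0][220:340,260:400,::-1],None,fx=5,fy=5,interpolation=cv2.INTER_CUBIC))
E
```

```text
clock: 6.35
tcp_pos: [0.5223, 0.0469, 0.0421]
orientation: [-2.216, 2.227, -0.0]
contact_force: [-0.9, -0.0, 1.2]
grip_width: 0.0004
clock: 6.72
tcp_pos: [0.5217, 0.0469, 0.0384]
orientation: [2.215, -2.226, -0.001]
contact_force: [-3.9, 0.0, 8.7]
grip_width: -0.0005
```

View pics/wc6.png

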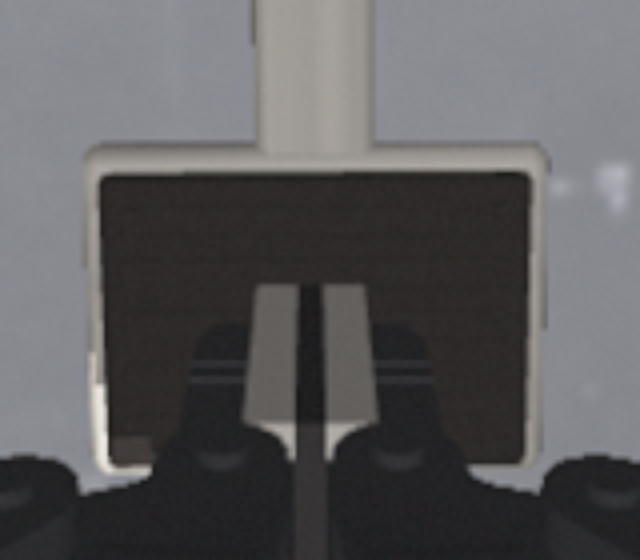

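View pics/s6.png

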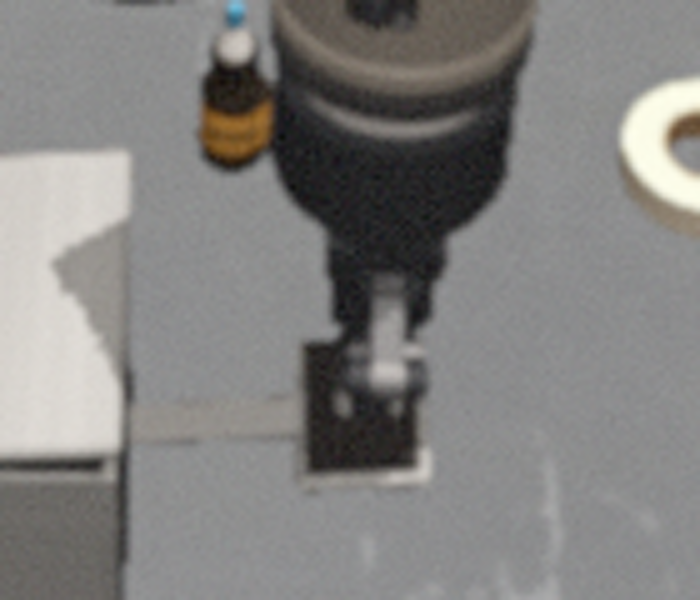

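Contact was made at TCP z≈0.042. The force is 8.7 N, and the lid edge lifted in the scene crop (left, row 460). I'll press down slowly, following the lever's slight arc.

```bash
python3 -m handwheel '0 0.5 2 0 0 0 0;0 0.7 4 0 0 0 0;0 1 7 0 0 0 0;0 1 10 0 0 0 0;0 1 13 0 0 0 0;0 1 16 0 0 0 0;0 1 18 0 0 0 0;0 1 18 0 0 0 0'; python3 - <<'E'
from h import *
cv2.imwrite("pics/wc7.png",cv2.resize(cam("wrist")[0][:,:,::-1],None,fx=1,fy=1))
cv2.imwrite("pics/s7.png",cam("scene")[0][:,:,::-1])
E
```

```text
clock: 7.82
tcp_pos: [0.5196, 0.0469, 0.0202]
orientation: [2.214, -2.225, -0.002]
contact_force: [-6.6, 0.2, 10.7]
grip_width: 0.0001
```

View pics/wc7.png

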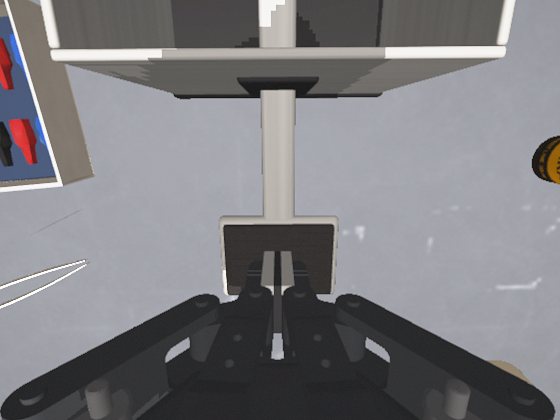

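View pics/s7.png

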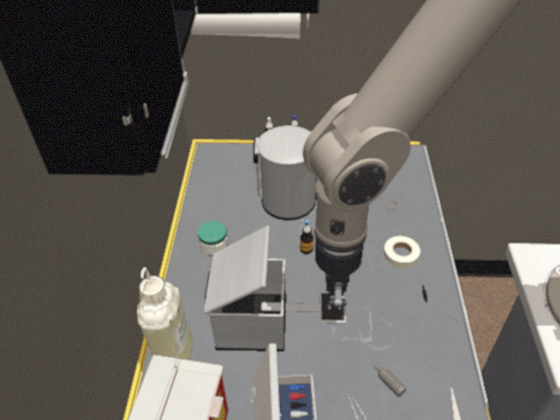

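Lid is about half up: in the scene view its front edge runs from (268,232) to (215,305). Fx is building, so I'll ease the tool slightly toward the robot as I press on.

```bash
python3 -m handwheel '0 1 1 0 0 0 0;0 1.5 3 0 0 0 0;0 1.5 5 0 0 0 0;0 1.5 7 0 0 0 0;0 1.5 9 0 0 0 0;0 1.5 10 0 0 0 0;0 1.5 10 0 0 0 0'; 
```

```text
clock: 8.8
tcp_pos: [0.5196, 0.0469, 0.0107]
orientation: [2.215, -2.227, 0.0]
contact_force: [-3.1, 0.0, 10.4]
grip_width: 0.0001
```

```bash
python3 -m handwheel '0 0 1.5 0 0 0 0;0 0 3 0 0 0 0;0 0 4.5 0 0 0 0;0 0 4.5 0 0 0 0';python3 -m handwheel '0 0 1 0 0 0 0;0 0 2 0 0 0 0;0 0 2 0 0 0 0'
```

```text
clock: 9.3
tcp_pos: [0.5198, 0.0469, 0.0063]
orientation: [2.216, -2.227, 0.001]
contact_force: [-3.4, -0.1, 10.7]
grip_width: -0.0001
clock: 9.68
tcp_pos: [0.52, 0.047, 0.0044]
orientation: [-2.216, 2.227, -0.001]
contact_force: [-3.7, 0.4, 9.9]
grip_width: 0.0004
```

```bash
python3 -m handwheel '0 0 1 0 0 0 0;0 0 2 0 0 0 0;0 0 2 0 0 0 0';python3 - <<'E'
from h import *
cv2.imwrite("pics/wc8.png",cv2.resize(cam("wrist")[0][:,:,::-1],None,fx=1,fy=1))
cv2.imwrite("pics/s8.png",cam("scene")[0][:,:,::-1])
E
```

```text
clock: 10.05
tcp_pos: [0.5201, 0.0469, 0.0032]
orientation: [-2.216, 2.227, -0.002]
contact_force: [-5.8, -2.0, 20.0]
grip_width: -0.0001
```

View pics/wc8.png

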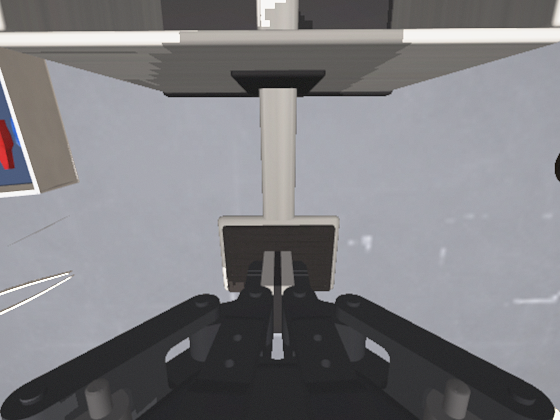

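View pics/s8.png

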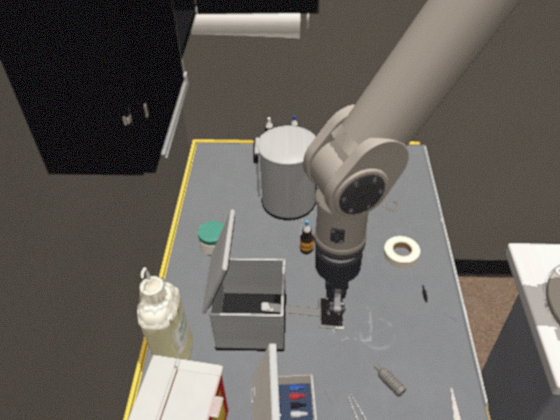

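The force jumped from 10 to 20 N, so the paddle is on its stop. The lid stands near vertical (scene (208,305) to (232,212)). I'll hold here for about 1.4 s.

```bash
python3 -m handwheel '0 0 0.5 0 0 0 0;0 0 0.5 0 0 0 0;0 0 0.5 0 0 0 0;0 0 0.5 0 0 0 0;0 0 0.5 0 0 0 0;0 0 0.5 0 0 0 0;0 0 0.5 0 0 0 0;0 0 0.5 0 0 0 0;0 0 0.5 0 0 0 0;0 0 0.5 0 0 0 0;0 0 0.5 0 0 0 0';python3 - <<'E'
from h import *
cv2.imwrite("pics/s9.png",cv2.resize(cam("scene")[0][195:355,180:360,::-1],None,fx=3.7,fy=3.7,interpolation=cv2.INTER_CUBIC))
np.set_printoptions(precision=4,suppress=True)
S=cam("scene")
for th in(0.9,1.0,1.1,1.2):
  l=[]
  for y in(.108,-.016):
    X=np.array([.728-.124*np.cos(th),y,.115+.124*np.sin(th)]);p=S[1]@(S[2]@X.reshape(3,1)+S[3]);l+=list((p[:2]/p[2]).ravel())
  print(th,(np.array(l)-[180,195]*2)*3.7)
E
```

```text
clock: 11.52
tcp_pos: [0.5202, 0.0469, 0.0031]
orientation: [-2.215, 2.227, -0.002]
contact_force: [-8.0, -2.2, 24.9]
grip_width: -0.0002
0.9 [265.6948 301.9638 287.0059  81.2749]
1.0 [239.4925 290.2156 263.5069  69.5207]
1.1 [211.4927 279.9557 238.395   59.2949]
1.2 [182.0322 271.3394 211.9669  50.7479]
```

View pics/s9.png

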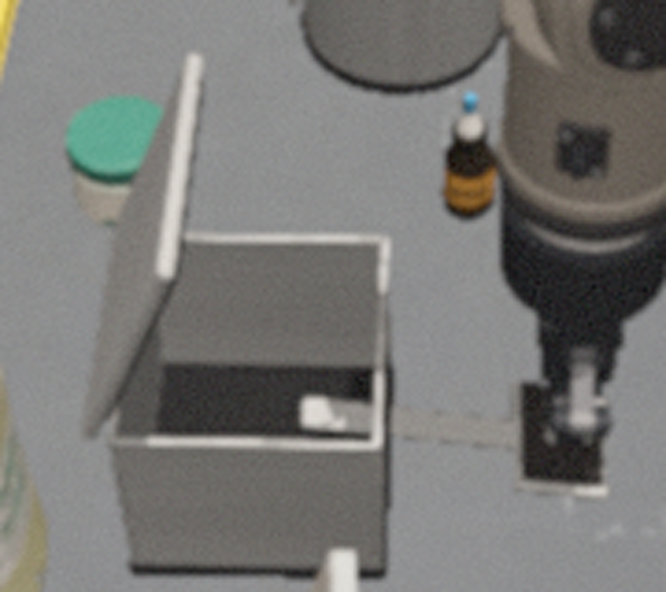

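The lid edge is at (165,275)–(193,57) in the crop, against a predicted 1.2 rad at (182,271)–(212,51), so it is fully up. Inside I see only the lever's end on the bare floor. Next I'll ease up at about 12 mm/s.

```bash
python3 -m handwheel '0 0 -1.5 0 0 0 0;0 0 -3 0 0 0 0;0 0 -4.5 0 0 0 0;0 0 -6 0 0 0 0;0 0 -7.5 0 0 0 0;0 0 -9 0 0 0 0;0 0 -10.5 0 0 0 0;0 0 -12 0 0 0 0;0 0 -13.5 0 0 0 0;0 0 -15 0 0 0 0;0 0 -16.5 0 0 0 0;0 0 -18 0 0 0 0'
```

```text
clock: 13.12
tcp_pos: [0.5196, 0.0469, 0.0198]
orientation: [2.215, -2.227, 0.0]
contact_force: [-3.6, 0.4, 9.4]
grip_width: -0.0001
```

```bash
python3 -m handwheel '0 0 -1.5 0 0 0 0;0 0 -3 0 0 0 0;0 -0.2 -4.5 0 0 0 0;0 -0.4 -6 0 0 0 0;0 -0.6 -7.5 0 0 0 0;0 -0.8 -9 0 0 0 0;0 -1 -10.5 0 0 0 0;0 -1.2 -12 0 0 0 0;0 -1.4 -13.5 0 0 0 0;0 -1.6 -15 0 0 0 0;0 -1.8 -16.5 0 0 0 0;0 -2 -17.5 0 0 0 0'
```

```text
clock: 14.62
tcp_pos: [0.5214, 0.0469, 0.0372]
orientation: [2.215, -2.227, -0.0]
contact_force: [-3.3, -2.0, 8.8]
grip_width: 0.0001
```

```bash
python3 -m handwheel '0 0 -0.7 0 0 0 0;0 0 -1.4 0 0 0 0;0 0 -2.1 0 0 0 0;0 0 -2.8 0 0 0 0;0 0 -3.5 0 0 0 0;0 0 -4.2 0 0 0 0;0 0 -4.2 0 0 0 0';python3 - <<'E'
from h import *
cv2.imwrite("pics/s10.png",cv2.resize(cam("scene")[0][195:355,180:360,::-1],None,fx=3.7,fy=3.7,interpolation=cv2.INTER_CUBIC))
E
```

```text
clock: 15.5
tcp_pos: [0.5223, 0.0469, 0.0416]
orientation: [-2.215, 2.227, -0.001]
contact_force: [-0.9, -0.4, 9.0]
grip_width: 0.0004
```

View pics/s10.png

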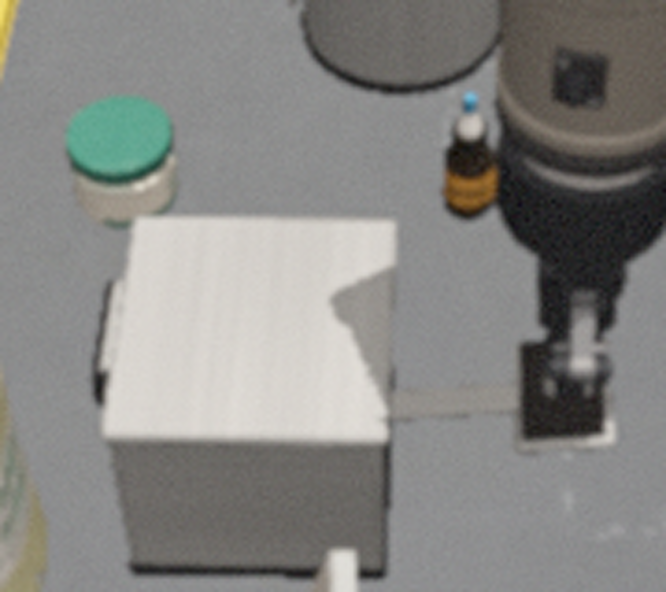

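```bash
python3 -m handwheel '0 0 -0.5 0 0 0 0;0 0 -1 0 0 0 0;0 0 -1.5 0 0 0 0;0 0 -2 0 0 0 0;0 0 -2.5 0 0 0 0;0 0 -3 0 0 0 0;0 0 -3 0 0 0 0'
```

```text
clock: 16.42
tcp_pos: [0.5217, 0.0469, 0.0438]
orientation: [2.216, -2.227, -0.0]
contact_force: [0.3, -0.4, 0.1]
grip_width: -0.0002
```

Force is back to zero and the paddle is at rest. I'll retract.

```bash
python3 -m handwheel '0 0 -2 0 0 0 0;0 0 -6 0 0 0 0;0 0 -15 0 0 0 0;0 0 -30 0 0 0 0;0 0 -50 0 0 0 0;0 0 -75 0 0 0 0;0 0 -100 0 0 0 0;0 0 -118 0 0 0 0;0 0 -125 0 0 0 0;0 0 -125 0 0 0 0;0 0 -125 0 0 0 0';python3 - <<'E'
from h import *
for n in("scene","wrist"):cv2.imwrite(f"pics/{n}11.png",cam(n)[0][:,:,::-1])
E
```

```text
clock: 17.8
tcp_pos: [0.5212, 0.0468, 0.1682]
orientation: [2.215, -2.226, -0.001]
contact_force: [0.5, -0.6, -0.6]
grip_width: 0.0004
```

View pics/scene11.png

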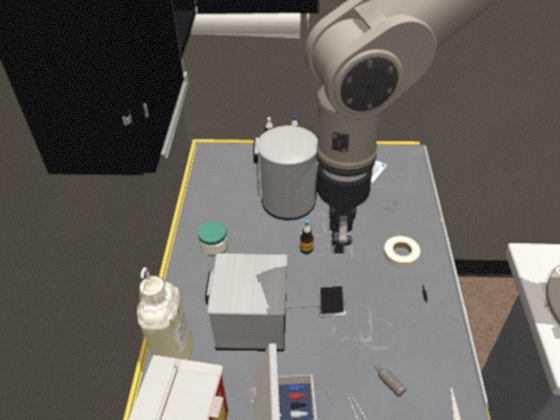

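View pics/wrist11.png

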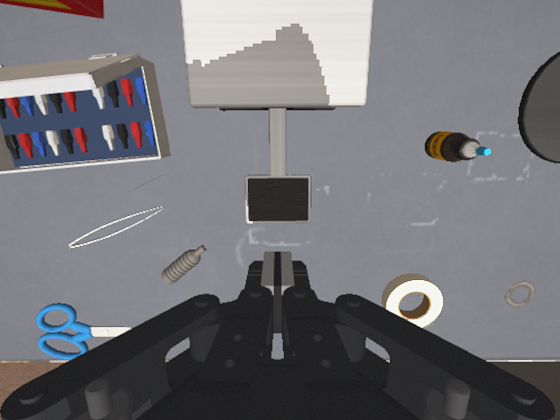

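The square bin's lid is shut flat and the paddle is back at rest at (332,300) in the scene view. The round bin is shut and the gripper is clear of everything, so I'll hand in.

```bash
python3 -c "
from bench import workorder
print(workorder.hand_in())"
```

```text
the job is handed in; nothing more can be done
None
```

The square bin looks empty: with the lid fully up, I saw only the end of the lever above the bare floor.

- **Press and hold:** I pressed the paddle down to its stop with closed fingertips; the force rose from about 10 N to 20–25 N there. The lid came fully up, matching the picture predicted for about 1.2 rad, and I held it for about 1.5 s.
- **Closing:** I eased the paddle up over about 4.5 s. The fingers carried about 9 N until the lid was almost shut, then the force fell to zero at the paddle's rest height.
- **Last checks:** After backing off to z ≈ 0.17 m, the lid was flat shut, the paddle was back at rest, the round bin was still shut and nothing had been knocked over. The wrist force was about zero. The clock read about 18 s when I handed in.
- **One disagreement:** Contact came with the reported TCP about 33 mm lower than expected, at z ≈ 0.042 m against a paddle surface at about 0.075 m. The cameras also showed the shut fingertips 15–40 mm behind the reported TCP. I relied on the force and the pictures rather than that height.

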